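# Roll a bottle up the ramp into an inspection stand

## Robot

A 7-joint arm with a two-finger parallel gripper is mounted at the origin on a cart in front of the work surface, level with it; the furniture and walls round the work are solid. World frame = base frame: x ahead of the robot, y to its left, z up, the work surface at z = 0. Lengths are in m, angles in rad, forces in N, time in s.
With the tool pointing down it reaches from about 0.425 to 0.875 m from the base axis. Payload 8.4 kg.
Tool frame: the origin (TCP) lies on the centre line of the jaws, within the pads' length; the fingertips stand 8 mm ahead of it and the grasp point (between the pads) lies 11 mm behind it; z points along the fingers, y is the direction in which the jaws open and shut (so a half turn about z gives the same grasp; the last joint's range is limited). The gripper opens to 87 mm and grips with 3 to 60 N. Pads are 19 mm wide; open, the fingers measure 117 mm over their backs; the gripper's body (75 mm by 190 mm) begins 51 mm behind the grasp point.
Start: joints at [-1.224, 0.333, 0.04, 1.465, -0.013, 1.343, -0.059], TCP at [0.28, 0.586, 0.231] pointing down, gripper open.
Joint ranges: [-2.58, 2.58], [-0.38, 2.09], [-1.3, 1.39], [0.25, 2.4], [-1.5, 4.64], [0.08, 2.09], [-2.65, 2.65]. Speed limits (rad/s): [2.22, 2.22, 2.79, 2.79, 3.14, 3.14, 3.14].

## Interface

Orientations are given as a unit quaternion [x, y, z, w].
In Python, from workcell import readout, cams, job, finder gives the robot as it stands.
- The arm moves only by the tool servo_tool, never from a script. Its argument "motion" is a list of rows, each a list of 5 numbers: the shift along the tool's x, y, z in m, then the turn about the tool's z in degrees, then the closure, from -1 (fully open) to 1 (shut). A call has 1 to 10 rows; each row shifts and turns the commanded pose from where the row before left it, along the tool's axes as they then stand; what a row does not reach is not made up. A row lasts 1/10 s, in which the tool goes at most 50 mm and 8.59 degrees, less where a joint would pass 70% of its speed; a pose out of reach is approached as far as the arm can. A call is refused whole if a number of a shift passes 0.05 or a number of a turn 8.59, either way. A call with a gripper value outside its range is refused whole. The fingers move at their own pace and stop on an object; the grip force is fixed at half the most. Time passes only in rows, so rows that do not move let the fingers close. It gives the time, the measured TCP pose, the force and the opening at its end, in the units of the state.
- readout.state(): the state, without advancing time (a new reading comes with each control period).
- cams.grab_frame(name): name is "scene" or "side" or "wrist"; returns the picture (384x512x3 uint8, red, green, blue); there is no depth.
- cams.camera_params(name): a dict with "fx", "fy", "cx", "cy" (pixels), "distortion" ([k1, k2, p1, p2, k3] as OpenCV has them; the pictures are not rectified), "R" (3x3) and "t" (3): a world point X has camera coordinates R X + t; the wrist camera has in their place "mount" (4x4, takes a point from camera to tool coordinates, whose origin is the TCP and whose axes are the flange's). Camera axes: x right, y down, z forward; pixel columns grow to the right and rows downward; lengths in m; the calibration is good to about 2 mm. A picture is of the moment at which its call begins: read the wrist's pose just before it. camera_params takes no time and is no camera call.
- job.finish_job(): hands the job in, once; it reports no verdict.
Trained networks look in the newest picture that a camera, given by its name, has taken for a name from the list of things; names that differ only in an ending like _2 or _b are one class to them, and where a whole thing is asked for, a point or a joint stands for the part that bears it (a point fixed in the world has none). Each returns a list of dicts, best first, with "conf" (0 to 1); they miss things now and then, are a little off and sometimes report something else, mostly with a low value. They report only what shows in the picture. A call takes as long as a camera call. They do not tell look-alikes from the thing itself.
- finder.spot_in(target, camera): "uv" ([column, row] in pixels, amid what is visible of it).
The state is a dict: "t": time; "joint_positions": joint angles; "qd": joint speeds; "joint_torque": joint torques, N m; "tool_pos": TCP position; "orientation": TCP orientation; "ft_force": force on the tool from outside, world axes, zero at the start; "ft_torque": the same for the moment, N m; "opening": opening from 0.0 (shut) to 1.0 (fully open).
Only numpy, scipy, OpenCV 4.12 (cv2) and the standard library are available. Lean on these libraries where they do the work, as an engineer would, in place of code of your own. Each camera call takes 0.05 s, during which the arm holds its last target.

## Task

A white reagent bottle lies on its side on the bench in front of the inspection stand. Using only the fingertips or the outside of the fingers, gently push it so that it rolls up the stand's shallow ramp, over the crest and into the shallow seat against the stop plate, lying square across the stand; then take the hand away. Keep it under control so that it never runs free or rolls back down, do not grip, lift or squeeze it, and leave the things standing around where they are.

Things in the scene. Friction and masses are not known exactly. Their poses are not given: they have to be found in the camera images.
- bottle_mid (a point): middle of the lying bottle: on its axis, halfway along its 108 mm length, 28 mm above the bench at the start. z axis along the bottle from base to cap; the other axes turn as it rolls. The round body reaches from 54 mm on the base side of this point to 16 mm on its cap side
- bottle: white plastic reagent bottle, red cap, about 0.3 kg, lying before the foot of the ramp, base to the stand's +y, cap to -y. Round body radius 28 mm for 70 mm from the base; shoulder and cap beyond narrower (about 16 mm radius). Stays put on the level bench, rolls back on the ramp when let go. Origin at the centre of its base, z axis towards the cap
- stand: inspection stand, fixed: aluminium ramp 150 mm wide between grey side rails 12 mm high, then a shallow seat and an upright white stop plate. Origin on the bench (z = 0) below the crest, on the middle line; x level, up-ramp towards the stop plate, y left, z up. Seat floor 16 mm above the bench; stop plate face at x = 44 mm, 75 mm high, 166 mm wide; rails end 31 mm above the bench at the seat
- ramp_foot (a point): foot of the ramp at bench level, on the middle line, 120 mm before the crest; axes as the stand's. From here the ramp rises straight at 9 degrees
- crest (a point): crest of the ramp, 19 mm above the bench, on the middle line; axes as the stand's. The seat's floor right behind it is 3 mm lower
- seat (a point): where the bottle's axis lies when it rests in the seat against the stop plate: 16 mm past the crest, on the middle line, 44 mm above the bench; axes as the stand's. The seat leaves the bottle 3 mm of play towards the crest
- sample_vial: bystander: small clear vial with a blue cap, 24 mm across, 50 mm high, standing beside the ramp on the left; origin at the centre of its underside
- tape_roll: bystander: small roll of tape lying flat, 52 mm across, 19 mm high, beside the stand on the right; origin at the centre of its underside
- small_beaker: bystander: clear beaker, 59 mm across, 70 mm high, standing to the left; origin at the centre of its underside
Not all that is in view belongs to the job. What is shaped like the bottle but purple is not meant.

How it is judged:
On the way, in this order (a step that is already met when the one before it is completed fails the run):
1. the fingers push the bottle up the ramp (x of bottle_mid in the frame of stand between -0.08 and -0.01 m and contact force between the fingers and bottle above 0.05 N).
2. the bottle lies in the seat (x of bottle_mid in the frame of stand between 0.009 and 0.022 m and z of bottle_mid in the frame of stand below 0.047 m), for 0.2 s.
At the end, for the whole second after the job is handed in: The bottle lies at rest in the seat behind the crest, its axis within 7 mm of the place where it touches the stop plate and down on the seat's floor (within 3 mm), square to the stand within 0.12 rad and within 24 mm of the middle line (all of step 2 and y of bottle_mid in the frame of stand between -0.024 and 0.024 m and angle between the z axis of bottle and the y axis of stand, either way round below 0.12 rad and linear speed of bottle below 0.01 m/s).
It fails at once if the bottle runs free or is flicked: it moves faster than 0.35 m/s (linear speed of bottle above 0.35 m/s).
It fails at once if the bottle rolls back and away from the stand (more than 230 mm before the crest) (x of bottle_mid in the frame of stand below -0.23 m).
It fails at once if the bottle is lifted off the bench, ramp or seat (by about 15 mm or more) or tipped on end ((x of bottle_mid in the frame of stand below -0.12 m and z of bottle_mid in the frame of stand above 0.045 m) or (x of bottle_mid in the frame of stand below -0.06 m and z of bottle_mid in the frame of stand above 0.054 m) or z of bottle_mid in the frame of stand above 0.064 m or angle between bottle's own z axis and vertical below 1.2 rad).
It fails at once if the bottle is squeezed or pressed hard (over 30 N) (contact force between the fingers and bottle above 30 N).
It fails at once if a bystander is shifted by more than 20 mm (distance of any of sample_vial, tape_roll, small_beaker from where it was at the start of the episode above 0.02 m).
It also fails if it takes over 35 s, if anything falls off the work surface, if the arm or the gripper's body presses on something with over 40 N, if the wrist force passes 120 N, or if a joint passes its speed limit or range.

## Working session

There is one attempt and no reset: what is moved stays moved. The work goes in short steps, Python scripts to look and compute and a tool call to move; the robot and the scene stay as the last step left them, time stands still between calls to the robot, and variables do not carry over. Pictures are saved under pics/ and viewed, and the job is handed in when it is done.

Besides the shell and the picture viewer there is one more tool, called after "Emit:" as a command line: name --pt "numbers of a row" for each row, then --argument value for the rest. servo_tool: Moves the arm, as the interface text tells. Its arguments: {"type":"object","properties":{"motion":{"type":"array","items":{"type":"array","items":{"type":"number"}}}},"required":["motion"]}

```bash
ls; mkdir -p pics
python3 - <<'E'
from workcell import readout,cams,finder
import cv2,json
s=readout.state();print(s)
for c in ["scene","side","wrist"]:
    im=cams.grab_frame(c);cv2.imwrite(f"pics/{c}0.png",im[:,:,::-1])
    p=cams.camera_params(c);print(c,p)
    for n in ["bottle","stand","seat","crest","ramp_foot","sample_vial","tape_roll","small_beaker"]:
        try: print(n,[(d["uv"],round(d["conf"],2)) for d in finder.spot_in(n,c)][:3])
        except Exception as e: print(n,e)
print(readout.state()["t"])
E
```

```text
pics
{'t': 0.0, 'joint_positions': array([-1.22418268,  0.33392422,  0.03987255,  1.4662558 , -0.01341608,
        1.34326727, -0.05850554]), 'qd': array([-8.98792258e-04,  8.32033854e-04,  4.69531709e-04, -1.76331833e-03,
       -9.66126310e-04,  2.72600443e-05,  2.15852166e-03]), 'joint_torque': array([ 4.96321736e-04, -6.56351709e+01,  1.33524545e+00, -4.03804207e+01,
       -5.97610418e-02,  4.46467940e-02,  1.72898922e-04]), 'tool_pos': array([0.28010466, 0.58606378, 0.22965819]), 'orientation': array([ 2.21077592e-01,  9.75255898e-01, -7.83570761e-04, -1.30104398e-04]), 'ft_force': array([-0.7274825 , -0.08821363, -0.47190156]), 'ft_torque': array([-0.03618368,  0.00624314, -0.06237251]), 'opening': 0.998041908721016}
scene {'fx': 467.183224253328, 'fy': 467.183224253328, 'cx': 244.2886895857212, 'cy': 187.14067850551044, 'distortion': array([-0.08827503,  0.        ,  0.        ,  0.        ,  0.        ]), 'R': array([[-0.63052859, -0.77599326,  0.01637566],
       [-0.45061448,  0.34880267, -0.82175622],
       [ 0.63196541, -0.5255199 , -0.56960385]]), 't': array([0.3816872
[... 1000 characters left out ...]
4.0, 179.1], 0.55)]
small_beaker [([279.3, 268.8], 0.74)]
wrist {'fx': 296.09434658514624, 'fy': 296.09434658514624, 'cx': 251.51464520092807, 'cy': 190.50898472762063, 'distortion': array([-0.0377612,  0.       ,  0.       ,  0.       ,  0.       ]), 'mount': array([[ 6.61326370e-04, -9.59254066e-01, -2.82544155e-01,
         7.67299991e-02],
       [ 9.99999649e-01,  4.89120597e-04,  6.80018372e-04,
         3.17318223e-04],
       [-5.14112223e-04, -2.82544505e-01,  9.59254053e-01,
        -1.54401653e-01],
       [ 0.00000000e+00,  0.00000000e+00,  0.00000000e+00,
         1.00000000e+00]])}
bottle []
stand []
seat []
crest []
ramp_foot []
sample_vial []
tape_roll []
small_beaker []
1.35
```

Run:
```python
import cv2
a=cv2.imread("pics/scene0.png");b=cv2.imread("pics/side0.png")
cv2.imwrite("pics/scene0c.png",cv2.resize(a[100:320,130:430],None,fx=2.66,fy=2.66,interpolation=cv2.INTER_CUBIC))
cv2.imwrite("pics/side0c.png",cv2.resize(b[130:310,130:370],None,fx=3.3,fy=3.3,interpolation=cv2.INTER_CUBIC))
```

```text
(no output)
```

View pics/scene0c.png

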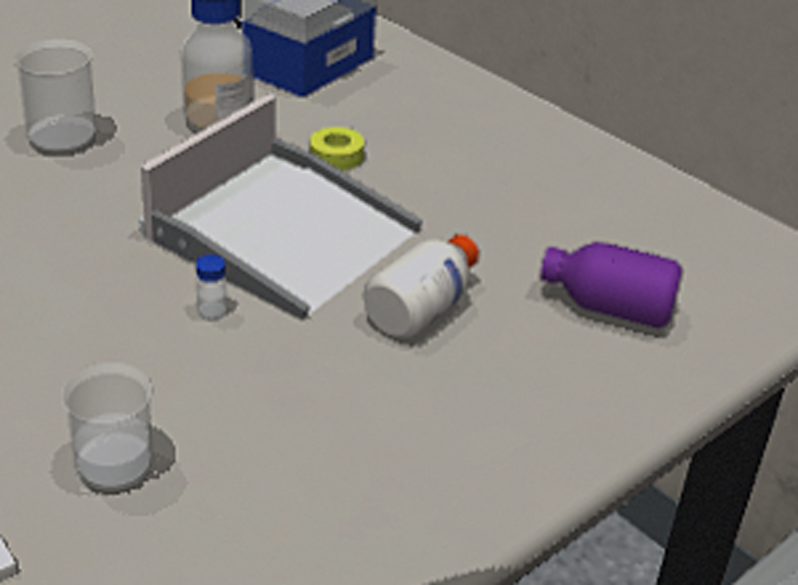

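View pics/side0c.png

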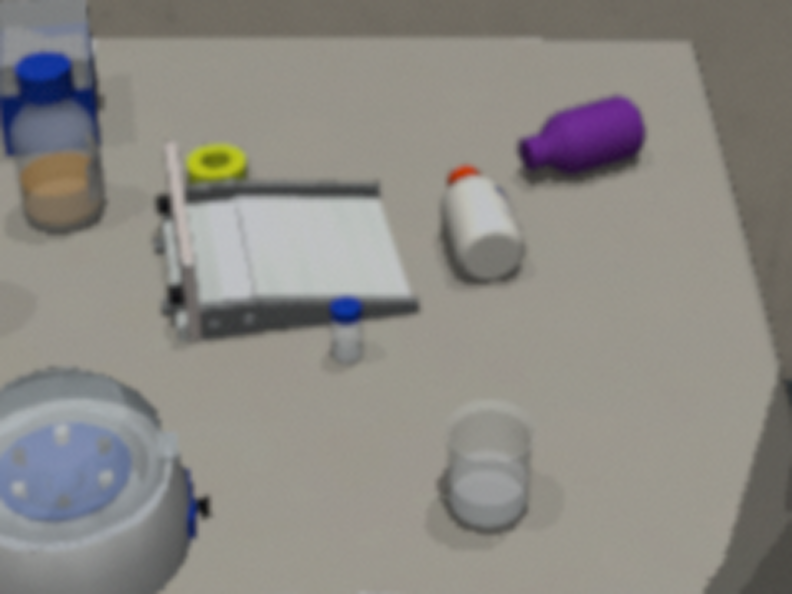

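View pics/scene0.png

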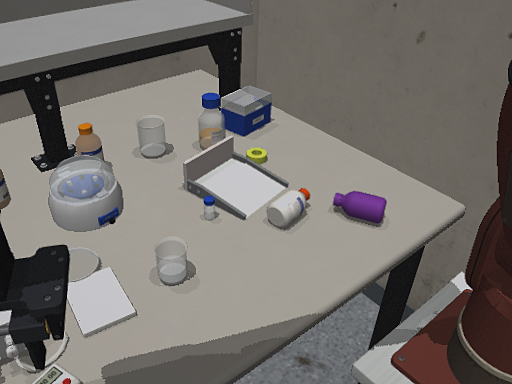

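```bash
cat > h.py <<'E'
import numpy as np,cv2
from workcell import cams
from scipy.optimize import least_squares
P={c:cams.camera_params(c) for c in ["scene","side"]}
def proj(c,X):
    p=P[c];K=np.array([[p["fx"],0,p["cx"]],[0,p["fy"],p["cy"]],[0,0,1.]])
    r,_=cv2.Rodrigues(np.array(p["R"]))
    return cv2.projectPoints(np.array(X,float).reshape(-1,1,3),r,np.array(p["t"]),K,np.array(p["distortion"]))[0][:,0]
def ray(c,uv,z):
    p=P[c];K=np.array([[p["fx"],0,p["cx"]],[0,p["fy"],p["cy"]],[0,0,1.]])
    n=cv2.undistortPoints(np.array(uv,float).reshape(1,1,2),K,np.array(p["distortion"]))[0,0]
    R=np.array(p["R"]);o=-R.T@p["t"];d=R.T@np.array([n[0],n[1],1]);return o+d*(z-o[2])/d[2]
def T(q,X):
    X=np.atleast_2d(X);c,s=np.cos(q[2]),np.sin(q[2])
    return np.c_[q[0]+c*X[:,0]-s*X[:,1],q[1]+s*X[:,0]+c*X[:,1],X[:,2]]
E
cat > fit.py <<'E'
from h import *
sc=lambda u,v:(u/2.66+130,v/2.66+100)
sd=lambda u,v:(u/3.3+130,v/3.3+130)
pts=[("scene",(-.12,.075,0),sc(310,313)),("scene",(-.12,-.075,0),sc(416,232)),("scene",(.044,.083,.075),sc(151,170)),("scene",(.044,-.083,.075),sc(275,102)),
("side",(-.12,.075,0),sd(410,299)),("side",(-.12,-.075,0),sd(380,194)),("side",(.044,.083,.075),sd(190,262)),("side",(.044,-.083,.075),sd(175,146)),("side",(0,-.075,.019),sd(236,198)),("side",(0,.075,.019),sd(254,300))]
f=lambda q:np.concatenate([(proj(c,T(q,X))[0]-uv) for c,X,uv in pts])
q0=np.r_[ray("scene",(231,178),.019)[:2],0]
r=least_squares(f,q0,loss="soft_l1");q=r.x;print(q,np.round(f(q).reshape(-1,2),1).tolist())
for c,b,k in [("scene",sc(393,312),sc(470,250)),("side",sd(496,255),sd(464,172))]:
    print(c,ray(c,b,.028),ray(c,k,.028))
bp=[("scene",0,sc(393,312)),("side",0,sd(496,255)),("scene",1,sc(470,248)),("side",1,sd(464,172))]
B=lambda p:[(p[0],p[1],.028),(p[0]+.108*np.cos(p[2]),p[1]+.108*np.sin(p[2]),.028)]
g=lambda p:np.concatenate([proj(c,[B(p)[i]])[0]-uv for c,i,uv in bp])
b0=ray("side",sd(496,255),.028)
p=least_squares(g,[b0[0],b0[1],-1.5]).x;print("bottle",p,np.round(g(p).reshape(-1,2),1).tolist())
for n,c,uv,z in [("vial","scene",(210,208),.02),("vial","side",(236,229),.025),("tape","scene",(257,155),.01),("tape","side",(196,179),.01),("beaker","scene",(172,260),.035),("beaker","side",(278,270),.035),("purple","scene",(362,206),.028),("purple","side",(307,172),.028)]:
    X=ray(c,uv,z);d=X[:2]-q[:2];cc,s=np.cos(q[2]),np.sin(q[2]);print(n,c,np.round(X,3),"stand",np.round([cc*d[0]+s*d[1],-s*d[0]+cc*d[1]],3))
m=p[:2]+.054*np.array([np.cos(p[2]),np.sin(p[2])]);d=m-q[:2];cc,s=np.cos(q[2]),np.sin(q[2]);print("mid",m,"stand",[cc*d[0]+s*d[1],-s*d[0]+cc*d[1]],"angle rel",p[2]-q[2])
for c in P:
    im=cv2.imread(f"pics/{c}0.png");S=3;im=cv2.resize(im,None,fx=S,fy=S,interpolation=cv2.INTER_CUBIC)
    def L(X,col):
        cv2.polylines(im,[np.int32(proj(c,X)*S+S/2)],False,col,1)
    L(T(q,[(-.12,-.075,0),(-.12,.075,0),(0,.075,.019),(0,-.075,.019),(-.12,-.075,0)]),(0,0,255))
    L(T(q,[(.044,-.083,.016),(.044,.083,.016),(.044,.083,.075),(.044,-.083,.075),(.044,-.083,.016)]),(0,255,0))
    ax=np.array([np.cos(p[2]),np.sin(p[2]),0]);n=np.array([-ax[1],ax[0],0])
    for s_,r_ in [(0,.028),(.07,.028),(.108,.016)]:
        t=np.linspace(0,6.28,40)
        L([np.r_[p[:2],.028]+ax*s_+r_*(n*np.cos(a)+np.array([0,0,1])*np.sin(a)) for a in t],(255,0,0))
    u=proj(c,[[*m,.02]])[0]*S
    x0=int(max(0,u[0]-450));y0=int(max(0,u[1]-300));cv2.imwrite(f"pics/{c}_ov.png",im[y0:y0+600,x0:x0+800])
E
python3 fit.py
```

```text
[0.65830038 0.01380177 0.22086598] [[-0.5, -0.9], [-0.6, -1.4], [-1.2, -1.8], [0.2, -3.9], [1.8, 1.5], [-0.5, 0.4], [2.1, -0.6], [0.4, -2.3], [0.0, -1.2], [1.9, 1.6]]
scene [0.45701376 0.03386667 0.028     ] [ 0.478342   -0.07089853  0.028     ]
side [0.46297306 0.0346792  0.028     ] [ 0.48582851 -0.07976469  0.028     ]
bottle [ 0.46052859  0.03153645 -1.36078721] [[-0.3, -1.3], [0.9, -0.7], [-0.5, -0.8], [1.1, 1.2]]
vial scene [0.575 0.118 0.02 ] stand [-0.059  0.12 ]
vial side [0.573 0.119 0.025] stand [-0.06   0.121]
tape scene [ 0.693 -0.112  0.01 ] stand [ 0.006 -0.13 ]
tape side [ 0.697 -0.121  0.01 ] stand [ 0.009 -0.14 ]
beaker scene [0.476 0.272 0.035] stand [-0.121  0.291]
beaker side [0.476 0.269 0.035] stand [-0.122  0.289]
purple scene [ 0.375 -0.133  0.028] stand [-0.308 -0.081]
purple side [ 0.382 -0.132  0.028] stand [-0.302 -0.081]
mid [ 0.47178591 -0.02127711] stand [np.float64(-0.18966857051609598), np.float64(0.0066338398755699315)] angle rel -1.5816531947450108
```

View pics/scene_ov.png

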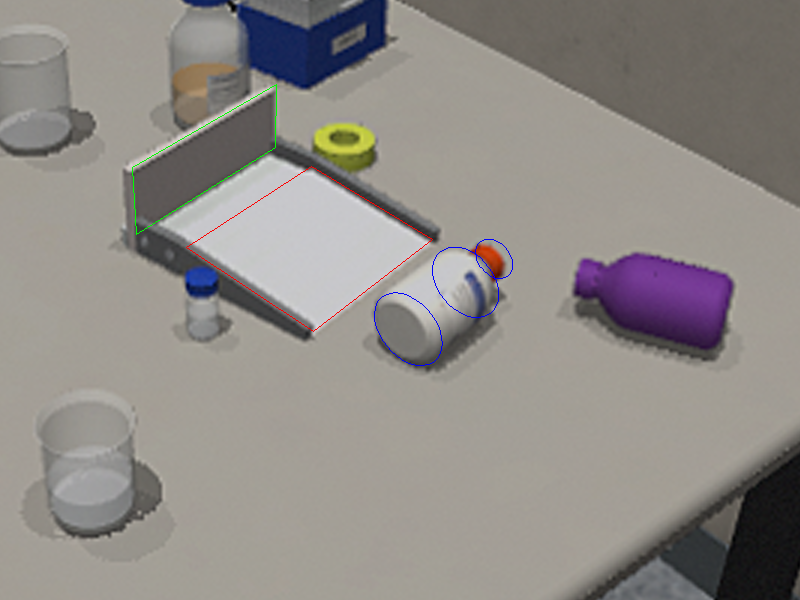

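View pics/side_ov.png

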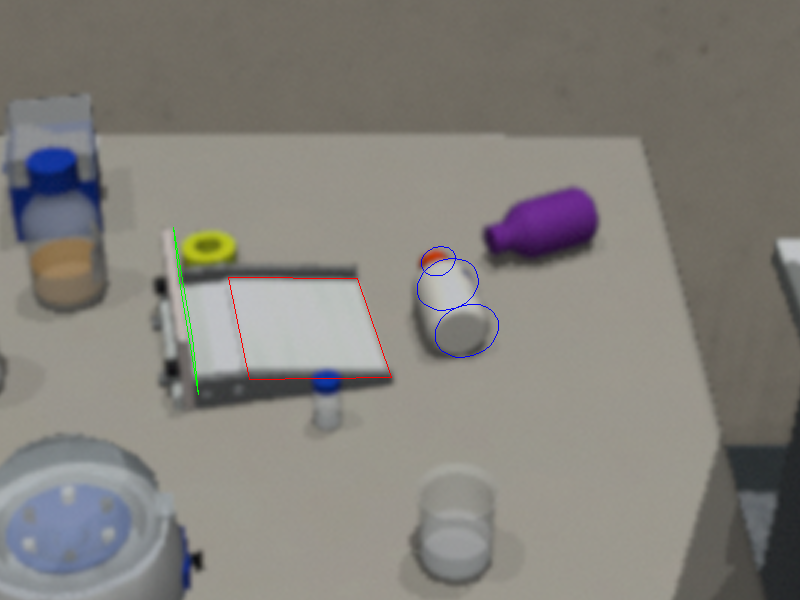

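Emit:
servo_tool --pt "0 0 0 -7.65 0.3" --pt "0 0 0 -7.65 0.3" --pt "0 0 0 -7.65 0.3" --pt "0 0 0 -7.65 0.3" --pt "0 0 0 -7.65 0.3" --pt "-0.015 -0.045 0 0 0.3" --pt "-0.015 -0.045 0 0 0.3" --pt "-0.015 -0.045 0 0 0.3" --pt "-0.015 -0.045 0 0 0.3"

```text
t: 2.25
tool_pos: [0.3791, 0.4223, 0.2307]
orientation: [-0.111, 0.994, 0.0, 0.0]
ft_force: [0.5, -0.7, 0.1]
opening: 0.363
```

Emit:
servo_tool --pt "-0.02 -0.045 0 0 0.3" --pt "-0.02 -0.045 0 0 0.3" --pt "-0.02 -0.045 0 0 0.3" --pt "0 -0.045 0 0 0.3" --pt "0 -0.045 0.02 0 0.3" --pt "0 -0.045 0.02 0 0.3" --pt "0 -0.045 0.02 0 0.3" --pt "0.02 -0.045 0.02 0 0.3" --pt "0.02 -0.045 0.015 0 0.3" --pt "0.02 -0.02 0 0 0.3"

```text
t: 3.25
tool_pos: [0.4712, 0.0094, 0.1354]
orientation: [-0.109, 0.994, -0.001, -0.001]
ft_force: [-0.7, 0.1, -0.1]
opening: 0.352
```

```bash
cat > w.py <<'E'
from workcell import readout,cams
import sys,cv2,numpy as np
s=readout.state();im=cams.grab_frame("wrist");cv2.imwrite(f"pics/{sys.argv[1]}.png",im[:,:,::-1])
np.savez(f"pics/{sys.argv[1]}.npz",p=s["tool_pos"],q=s["orientation"]);print(s["t"],s["tool_pos"],s["orientation"],s["joint_positions"])
E
python3 w.py w1
```

```text
3.25 [0.47116381 0.00941355 0.13539075] [-1.08591877e-01  9.94085277e-01 -6.21682541e-04 -1.37109800e-03] [-0.46317484  0.03975183  0.35836003  2.01931197 -0.01432411  1.08783169
  1.69002415]
```

View pics/w1.png

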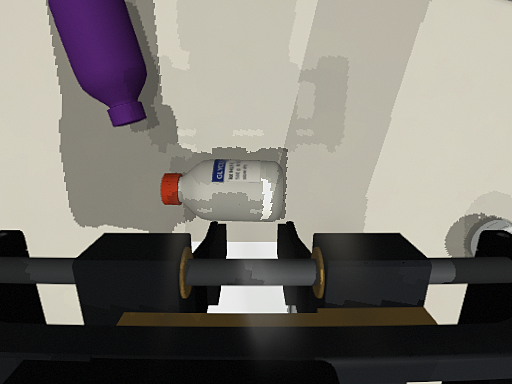

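```bash
cat >> h.py <<'E'
from scipy.spatial.transform import Rotation
W=cams.camera_params("wrist")
def wray(name,uv,z):
    d=np.load(f"pics/{name}.npz");K=np.array([[W["fx"],0,W["cx"]],[0,W["fy"],W["cy"]],[0,0,1.]])
    n=cv2.undistortPoints(np.array(uv,float).reshape(1,1,2),K,np.array(W["distortion"]))[0,0]
    M=W["mount"];R=Rotation.from_quat(d["q"]).as_matrix()
    o=R@M[:3,3]+d["p"];v=R@M[:3,:3]@np.array([n[0],n[1],1]);return o+v*(z-o[2])/v[2]
Q=np.array([.6583,.0138,.2209])
def tostand(X,q=Q):
    d=np.array(X)[:2]-q[:2];c,s=np.cos(q[2]),np.sin(q[2]);return np.round([c*d[0]+s*d[1],-s*d[0]+c*d[1]],4)
E
python3 - <<'E'
from h import *
for n,uv,z in [("capend",(161,189),.028),("base",(288,189),.028),("rear body base",(275,155),.028),("rear body mid",(220,158),.028),("front",(275,222),.028),("front2",(205,220),.028),("purplecap",(130,124),.028),("cap rear",(172,174),.028),("cap front",(172,205),.028)]:
    X=wray("w1",uv,z);print(n,np.round(X,3),tostand(X))
E
```

```text
capend [ 0.488 -0.073  0.028] [-0.185  -0.0471]
base [0.463 0.042 0.028] [-0.1847  0.0701]
rear body base [0.435 0.023 0.028] [-0.2163  0.0575]
rear body mid [ 0.448 -0.025  0.028] [-0.2137  0.0084]
front [0.497 0.038 0.028] [-0.1521  0.0588]
front2 [ 0.509 -0.028  0.028] [-0.1543 -0.0078]
purplecap [ 0.435 -0.107  0.028] [-0.2441 -0.0693]
cap rear [ 0.472 -0.065  0.028] [-0.1992 -0.0358]
cap front [ 0.501 -0.061  0.028] [-0.1694 -0.0381]
```

Emit:
servo_tool --pt "0 0 0 0 0.3" --pt "0.015 -0.005 0 0 0.3" --pt "0.01 0 0 0 0.3" --pt "0 0 0 0 0.3" --pt "0 0 0 0 0.3"

```text
t: 3.8
tool_pos: [0.4499, 0.0043, 0.1375]
orientation: [-0.111, 0.994, 0.0, 0.0]
ft_force: [-0.6, 0.2, 0.6]
opening: 0.349
```

Run:
```python
from workcell import readout
from h import *
s=readout.state();print(s["tool_pos"],tostand(s["tool_pos"]),s["joint_positions"])
```

```text
[0.44992405 0.00430081 0.13749893] [-0.2054  0.0364] [-0.46255812 -0.01377745  0.35473395  2.06450277  0.00502372  1.08905705
  1.68363165]
```

Emit:
servo_tool --pt "0.012 -0.008 0 0 0.3" --pt "0.012 -0.008 0 0 0.3" --pt "0 0 0.02 0 0.3" --pt "0 0 0 0 0.3" --pt "0 0 0 0 0.3"

```text
t: 4.3
tool_pos: [0.429, -0.0181, 0.1173]
orientation: [-0.11, 0.994, -0.0, -0.0]
ft_force: [0.1, 0.6, -0.4]
opening: 0.351
```

```bash
python3 - <<'E'
from workcell import readout
from h import *
s=readout.state();print(s["tool_pos"],tostand(s["tool_pos"]),s["joint_positions"])
E
python3 w.py w2
```

```text
[ 0.42898021 -0.01806072  0.11729002] [-0.2307  0.0192] [-0.44041153 -0.03555808  0.37541391  2.12956855  0.0152483   1.04606147
  1.71911871]
4.3 [ 0.42898021 -0.01806072  0.11729002] [-1.10368230e-01  9.93890660e-01 -6.01044978e-05 -4.54862887e-04] [-0.44041153 -0.03555808  0.37541391  2.12956855  0.0152483   1.04606147
  1.71911871]
```

View pics/w2.png

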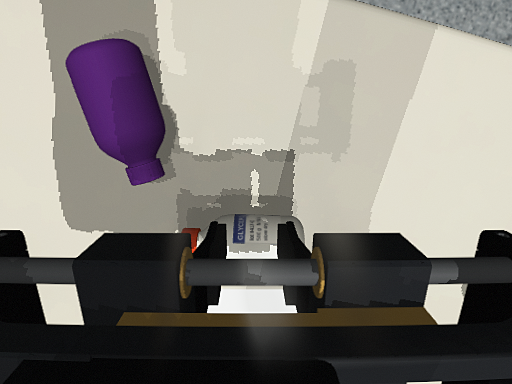

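Run:
```python
from h import *
for uv in [(235,214),(265,214),(215,217)]:
    a=wray("w2",uv,0);b=wray("w2",uv,.1)
    pa=tostand(a);pb=tostand(b)
    # in x-z plane: ray; axis at z=.028 with distance .028 ahead
    d=np.array([pb[0]-pa[0],.1]);d/=np.linalg.norm(d)
    xr=pa[0]+(pb[0]-pa[0])*.28
    print(pa,"axis x",xr+.028/d[1], "rear",xr+.028/d[1]-.028)
```

```text
[-0.2034  0.0029] axis x -0.18414060166025206 rear -0.21214060166025206
[-0.2035  0.0323] axis x -0.18422260486364617 rear -0.21222260486364616
[-0.2003 -0.0169] axis x -0.18123706647290944 rear -0.20923706647290943
```

Emit:
servo_tool --pt "0 0 0.02 0 0.3" --pt "0 0 0.02 0 0.3" --pt "0 0 0 0 0.3" --pt "0 0 0 0 0.3"

```text
t: 4.75
tool_pos: [0.4298, -0.0176, 0.0779]
orientation: [-0.111, 0.994, -0.0, -0.0]
ft_force: [-0.9, -0.6, 0.7]
opening: 0.351
```

Run:
```python
from workcell import readout
from h import *
s=readout.state();print(s["tool_pos"],tostand(s["tool_pos"]),s["joint_positions"])
```

```text
[ 0.42977498 -0.01760058  0.07789125] [-0.2299  0.0194] [-0.43723403  0.02386513  0.38218625  2.16910754 -0.01062103  0.95045977
  1.74367515]
```

Emit:
servo_tool --pt "0 0 0.015 0 0.3" --pt "0 0 0.015 0 0.3" --pt "0 0 0.015 0 0.3" --pt "0 0 0.01 0 0.3" --pt "0 0 0 0 0.3" --pt "0 0 0 0 0.3"

```text
t: 5.35
tool_pos: [0.43, -0.0175, 0.0229]
orientation: [-0.111, 0.994, -0.0, 0.0]
ft_force: [0.3, -0.0, -0.1]
opening: 0.352
```

```bash
python3 w.py w3
python3 - <<'E'
from workcell import readout,cams
from h import *
s=readout.state();print(s["tool_pos"],tostand(s["tool_pos"]),s["joint_positions"])
a=cams.grab_frame("scene")[:,:,::-1]
cv2.imwrite("pics/scene3.png",cv2.resize(a[100:320,130:430],None,fx=2.66,fy=2.66,interpolation=cv2.INTER_CUBIC))
E
```

```text
5.35 [ 0.43004422 -0.01754158  0.02291297] [-1.10616800e-01  9.93863082e-01 -7.09847858e-06  3.13429403e-04] [-0.42619214  0.12184654  0.38416928  2.21393586 -0.06267801  0.81496728
  1.79087349]
[ 0.430211   -0.01749225  0.02304324] [-0.2294  0.0194] [-0.42625518  0.12156547  0.38419613  2.21387679 -0.06269571  0.81478774
  1.79090663]
```

View pics/w3.png

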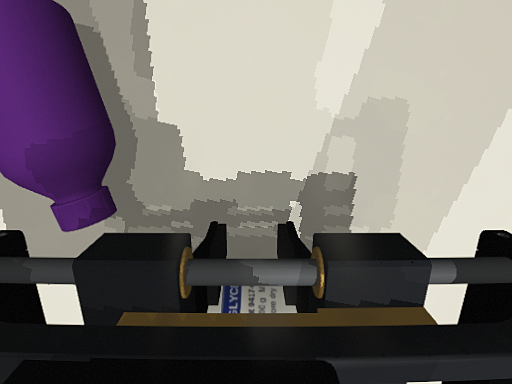

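View pics/scene3.png

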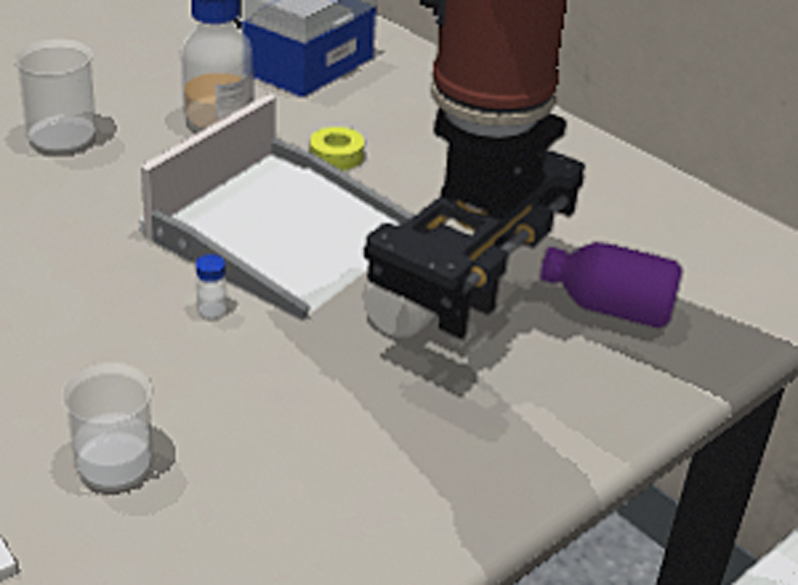

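Emit:
servo_tool --pt "-0.001 0.003 0 0 0.3" --pt "-0.002 0.003 0 0 0.3" --pt "-0.002 0 0 0 0.3" --pt "-0.002 0 0 0 0.3" --pt "-0.002 0 0 0 0.3" --pt "-0.002 0 0 0 0.3" --pt "-0.002 0 0 0 0.3" --pt "-0.002 0 0 0 0.3" --pt "-0.003 0 0 0 0.3" --pt "-0.003 0 0 0 0.3"

```text
t: 6.45
tool_pos: [0.449, -0.007, 0.0222]
orientation: [-0.111, 0.994, -0.0, 0.0]
ft_force: [-0.0, 0.7, -0.2]
opening: 0.353
```

```bash
cat > v.py <<'E'
import sys
from workcell import readout,cams
from h import *
s=readout.state();print(s["t"],s["tool_pos"],tostand(s["tool_pos"]),s["ft_force"])
for c in ["scene","side"]:
    a=cams.grab_frame(c)[:,:,::-1];cv2.imwrite(f"pics/{c}{sys.argv[1]}.png",a)
a=cv2.imread(f"pics/scene{sys.argv[1]}.png")[120:280,150:350];b=cv2.imread(f"pics/side{sys.argv[1]}.png")[140:260,150:350]
f=lambda x:cv2.resize(x,None,fx=4 if 0 else 2.1,fy=2.1,interpolation=cv2.INTER_CUBIC)
cv2.imwrite(f"pics/v{sys.argv[1]}.png",np.vstack([cv2.resize(a,None,fx=2.1,fy=2.1,interpolation=2),cv2.resize(b,None,fx=2.1,fy=2.1,interpolation=2)]))
E
python3 v.py 4
```

```text
6.45 [ 0.44897508 -0.00703617  0.02218854] [-0.2088  0.0255] [-0.01945063  0.66996941 -0.15084296]
```

View pics/v4.png

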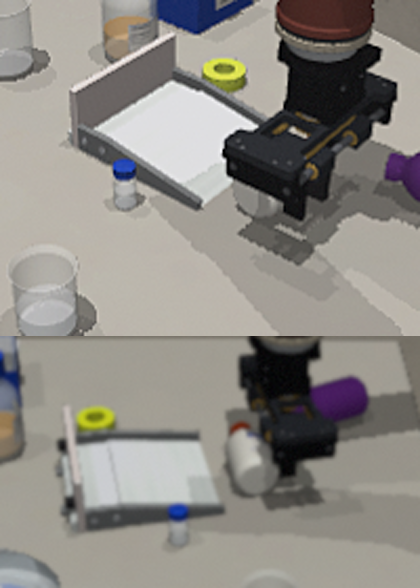

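Emit:
servo_tool --pt "-0.004 0 0 0 0.3" --pt "-0.004 0 0 0 0.3" --pt "-0.004 0 0 0 0.3" --pt "-0.004 0 0 0 0.3" --pt "-0.004 0 0 0 0.3" --pt "-0.004 0 0 0 0.3" --pt "-0.004 0 0 0 0.3" --pt "-0.004 0 0 0 0.3" --pt "-0.004 0 -0.001 0 0.3" --pt "-0.004 0 -0.001 0 0.3"

```text
t: 7.55
tool_pos: [0.488, 0.0018, 0.0243]
orientation: [-0.111, 0.994, -0.0, -0.0]
ft_force: [0.2, 0.6, 0.4]
opening: 0.35
```

```bash
python3 v.py 5;python3 w.py w5
```

```text
7.55 [0.48803049 0.00177255 0.02425173] [-0.1688  0.0256] [0.17755269 0.58172088 0.37535411]
7.65 [0.48844675 0.00185453 0.0244158 ] [-1.10753272e-01  9.93847871e-01 -5.27078865e-05  3.44562671e-04] [-0.42839408  0.23404627  0.3689775   2.08270654 -0.11220754  0.84251636
  1.79893859]
```

View pics/v5.png

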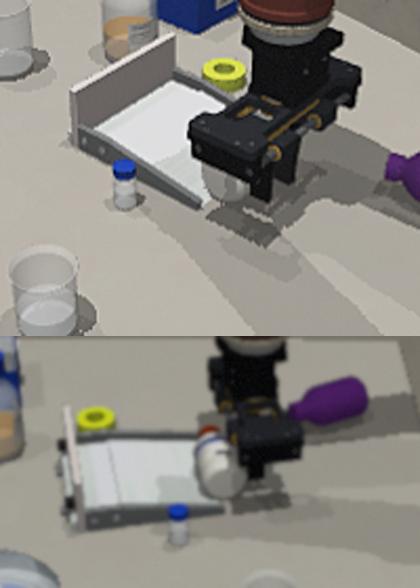

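View pics/w5.png

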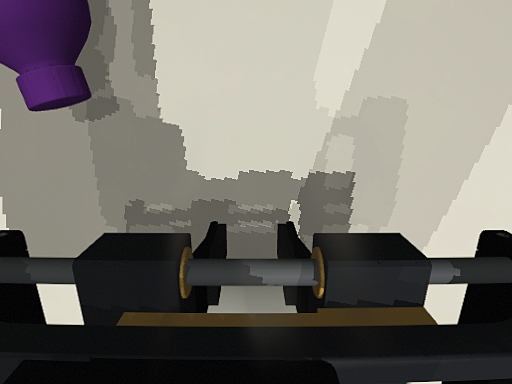

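Emit:
servo_tool --pt "-0.004 0 -0.0005 0 0.3" --pt "-0.004 0 -0.0006 0 0.3" --pt "-0.004 0 -0.0006 0 0.3" --pt "-0.004 0 -0.0006 0 0.3" --pt "-0.004 0 -0.0006 0 0.3" --pt "-0.004 0 -0.0006 0 0.3" --pt "-0.004 0 -0.0006 0 0.3" --pt "-0.004 0 -0.0006 0 0.3" --pt "-0.004 0 -0.0006 0 0.3" --pt "-0.004 0 -0.0006 0 0.3"

```text
t: 8.7
tool_pos: [0.527, 0.0106, 0.0301]
orientation: [-0.111, 0.994, -0.0, -0.0]
ft_force: [-3.6, -0.6, 3.2]
opening: 0.351
```

```bash
python3 v.py 6
```

```text
8.7 [0.52704022 0.01056466 0.03011922] [-0.1288  0.0256] [-3.63927699 -0.63133968  3.2429153 ]
```

View pics/v6.png

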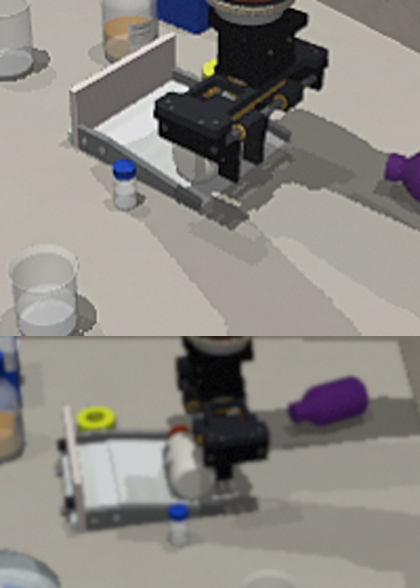

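Emit:
servo_tool --pt "-0.004 0 -0.0006 0 0.3" --pt "-0.004 0 -0.0006 0 0.3" --pt "-0.004 0 -0.0006 0 0.3" --pt "-0.004 0 -0.0006 0 0.3" --pt "-0.004 0 -0.0006 0 0.3" --pt "-0.004 0 -0.0006 0 0.3" --pt "-0.004 0 -0.0006 0 0.3" --pt "-0.004 0 -0.0006 0 0.3" --pt "-0.004 0 -0.0006 0 0.3" --pt "-0.004 0 -0.0006 0 0.3"

```text
t: 9.8
tool_pos: [0.5649, 0.0191, 0.036]
orientation: [-0.111, 0.994, 0.0, -0.001]
ft_force: [-7.4, -1.7, 6.4]
opening: 0.352
```

```bash
python3 v.py 7
```

```text
9.8 [0.56493541 0.01906337 0.03597539] [-0.0899  0.0256] [-7.42128081 -1.69566247  6.43089896]
```

View pics/v7.png

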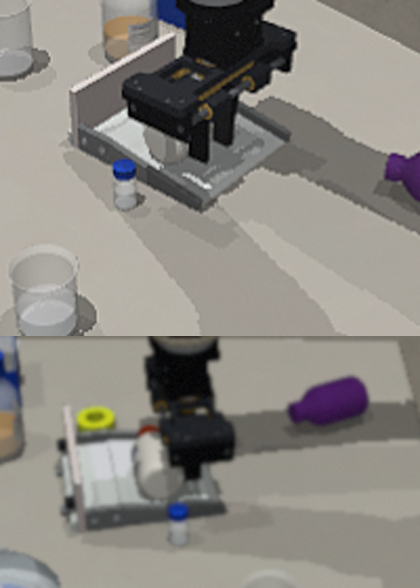

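Emit:
servo_tool --pt "-0.001 0 -0.001 0 0.3" --pt "-0.003 0 -0.001 0 0.3"

```text
t: 10.1
tool_pos: [0.5689, 0.02, 0.038]
orientation: [-0.111, 0.994, 0.0, -0.001]
ft_force: [-6.0, -0.9, 4.8]
opening: 0.352
```

Emit:
servo_tool --pt "-0.004 0 -0.001 0 0.3" --pt "-0.004 0 -0.001 0 0.3"

```text
t: 10.3
tool_pos: [0.5768, 0.0217, 0.0401]
orientation: [-0.111, 0.994, -0.0, -0.001]
ft_force: [-5.7, -1.5, 5.1]
opening: 0.349
```

Emit:
servo_tool --pt "-0.004 0 -0.0008 0 0.3" --pt "-0.004 0 -0.0008 0 0.3" --pt "-0.004 0 -0.0008 0 0.3"

```text
t: 10.6
tool_pos: [0.5885, 0.0244, 0.0425]
orientation: [-0.111, 0.994, -0.0, -0.001]
ft_force: [-5.3, -3.2, 5.6]
opening: 0.35
```

Emit:
servo_tool --pt "-0.004 0 -0.0008 0 0.3" --pt "-0.004 0 -0.0008 0 0.3" --pt "-0.004 0 -0.0008 0 0.3"

```text
t: 10.9
tool_pos: [0.6002, 0.027, 0.0449]
orientation: [-0.111, 0.994, -0.0, -0.001]
ft_force: [-6.1, -1.2, 4.8]
opening: 0.344
```

```bash
python3 v.py 8
```

```text
10.9 [0.60022757 0.02699327 0.04486325] [-0.0538  0.0256] [-6.06374612 -1.23221711  4.75395478]
```

View pics/v8.png

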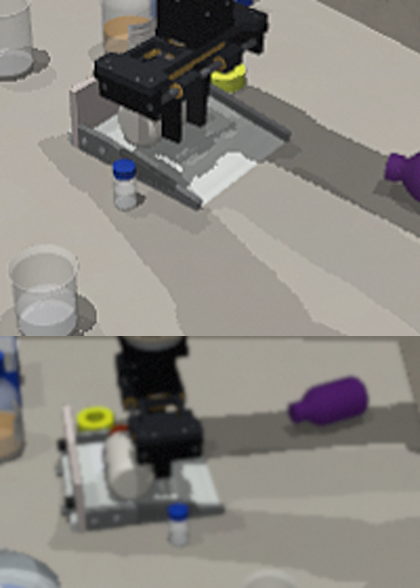

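Emit:
servo_tool --pt "-0.003 0 -0.0003 0 0.3" --pt "-0.003 0 -0.0003 0 0.3" --pt "-0.003 0 -0.0003 0 0.3" --pt "-0.003 0 -0.0003 0 0.3"

```text
t: 11.4
tool_pos: [0.6129, 0.03, 0.0461]
orientation: [-0.111, 0.994, 0.0, 0.0]
ft_force: [-2.7, -0.8, 1.6]
opening: 0.351
```

Emit:
servo_tool --pt "-0.003 0 0 0 0.3" --pt "-0.003 0 0 0 0.3" --pt "-0.003 0 0 0 0.3" --pt "0 0 0 0 0.3"

```text
t: 11.8
tool_pos: [0.6219, 0.0321, 0.0461]
orientation: [-0.111, 0.994, -0.0, 0.0]
ft_force: [-0.0, 0.6, -0.1]
opening: 0.348
```

```bash
python3 v.py 9
```

```text
11.8 [0.62193885 0.03206814 0.04605398] [-0.0315  0.0258] [-0.0044693   0.57909279 -0.13794771]
```

View pics/v9.png

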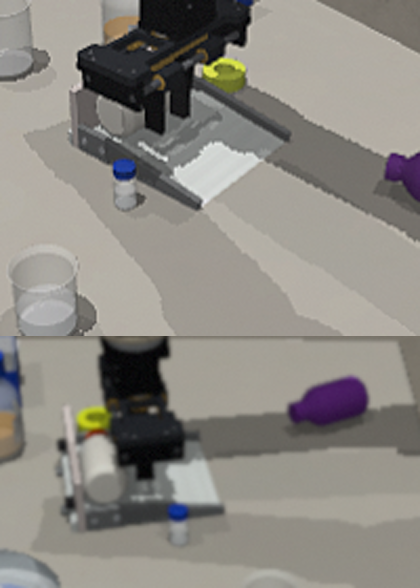

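Emit:
servo_tool --pt "0.01 0 0 0 0.3" --pt "0.02 0 0 0 0.3" --pt "0.03 0 0 0 0.3" --pt "0.03 0 -0.01 0 0.3" --pt "0.03 0 -0.04 0 0.3" --pt "0.02 0 -0.04 0 0.3" --pt "0 0 -0.04 0 0.3" --pt "0 0 0 0 0.3"

```text
t: 12.7
tool_pos: [0.4866, 0.0009, 0.1813]
orientation: [-0.11, 0.994, 0.001, 0.004]
ft_force: [1.8, -0.6, -1.0]
opening: 0.353
```

```bash
python3 v.py 10; python3 w.py w10
python3 - <<'E'
import cv2,numpy as np
a=cv2.imread("pics/scene10.png")[120:240,170:330];b=cv2.imread("pics/side10.png")[140:260,150:310]
cv2.imwrite("pics/z10.png",np.hstack([cv2.resize(x,None,fx=2.5,fy=2.5,interpolation=2) for x in (a,b)]))
E
```

```text
12.7 [0.48656188 0.0009367  0.18128577] [-0.1704  0.0251] [ 1.83032809 -0.5635714  -0.97770327]
12.8 [0.48474924 0.0010912  0.17677676] [-1.10665369e-01  9.93856955e-01  4.55859963e-04  1.14935257e-03] [-0.47375739  0.02152231  0.38877873  1.94591867 -0.00989954  1.17350038
  1.71133245]
```

View pics/z10.png

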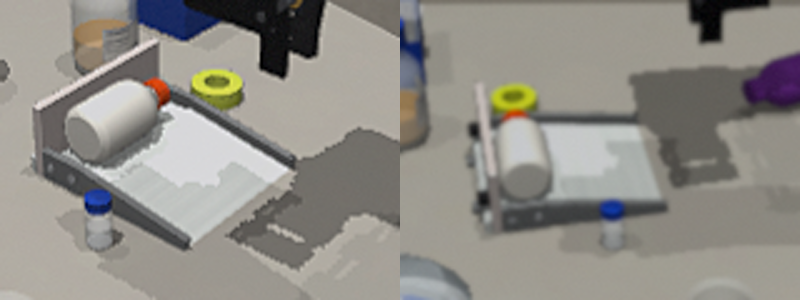

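View pics/w10.png

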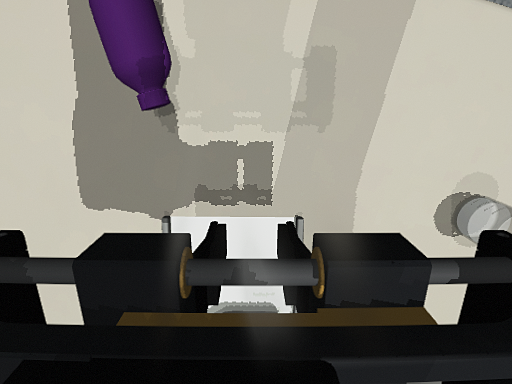

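Run:
```python
from h import *
bp=[("scene",0,(205,176.5)),("side",0,(200.4,212)),("scene",1,(235.6,156.8)),("side",1,(196,186.8))]
for c,i,uv in bp: print(c,i,tostand(ray(c,uv,.044)))
B=lambda p:[(p[0],p[1],.044),(p[0]+.108*np.cos(p[2]),p[1]+.108*np.sin(p[2]),.044)]
g=lambda p:np.concatenate([proj(c,[B(p)[i]])[0]-uv for c,i,uv in bp])
p=least_squares(g,[.66,.07,-1.4]).x
m=p[:2]+.054*np.array([np.cos(p[2]),np.sin(p[2])]);print("mid",tostand(m),"ang",p[2]-Q[2]+np.pi/2,np.round(g(p),1))
for n,c,uv,z in [("vial","scene",(209.5,208),.02),("tape","scene",(257,155),.01)]: print(n,tostand(ray(c,uv,z)))
```

```text
scene 0 [0.0051 0.064 ]
side 0 [0.0176 0.0605]
scene 1 [ 0.0063 -0.0449]
side 1 [ 0.016  -0.0513]
mid [0.0128 0.0051] ang -0.005471017191752248 [-1.2 -2.2  1.7 -0.6 -0.9 -1.5  1.4  0.3]
vial [-0.0578  0.1205]
tape [ 0.0059 -0.1303]
```

```bash
python3 -c "
from workcell import job,readout
print(job.finish_job(),readout.state()['t'])"
```

```text
the job is handed in; nothing more can be done
the job is handed in; nothing more can be done
```

I pushed the bottle up the ramp and over the crest into the seat, using the front faces of the half-closed fingers. I then backed the hand off and up, and handed the job in at about 13 s.

- **Bottle position:** the last pictures put the bottle's middle at about x = 13 mm, y = 5 mm in the stand's frame. It is square within about 0.01 rad and lies in the seat at the stop plate. This comes from hand-picked points, with the seat height (44 mm) assumed rather than measured.
- **Disagreement between cameras:** the scene camera alone gave x of about 6 mm and the side camera about 17 mm. I took the joint fit, which falls at the edge of the 13–16 mm the seat allows.
- **Forces:** readings reached about 10 N at the wrist on the ramp, because friction at the fingers was high. They dropped to near zero once the bottle went over the crest.
- **Bystanders:** the vial and tape roll stayed in place to within the measuring error. I did not re-measure the beaker, but the hand did not go near it at working height. The purple bottle was left alone.
- **Rest and speed:** I did not separately measure the bottle's speed or whether it was at rest after the hand left. The pictures show it settled in the seat.

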